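# Put the fallen rivet jar back on its twist-lock tower

### The job

The rivet jar lying on its side belongs on top of the open jar tower. Stand it upright on the bench and let go of it, then take it afresh, set it on the tower, feel for the notches and twist it clockwise a quarter turn until it drops fully home and sits flush on the tower's rim; let go of it there. Leave the other things on the bench standing and lying where they are.

Things in the scene. Friction and masses are not known exactly. Their poses are not given: they have to be found in the camera images.
- jar_mid (a point): centre (on the axis, 45 mm above the foot) of the tall rivet jar: closed octagonal white plastic jar with a black lid, 90 mm tall, 60 mm across flats, 0.17 to 0.34 kg. z points from foot to lid; x and y at middles of flats. It starts lying on a flat, axis 30 mm high, x level, lid roughly to the left (+y), up to 26 degrees off. Standing on the bench this point is 45 mm high
- jar_shoulder (a point): on the tall jar's axis, 22 mm above the foot, at the shoulder: above it the octagonal body (to 73 mm above the foot) and the equally wide lid (73 to 90 mm); below it the round neck, 42 mm in diameter, whose lowest 3 mm taper to 37 mm. The jar stands steadily on this foot
- jar_lugs (a point): on the tall jar's axis, 8.5 mm above the foot, at the height of its two bayonet lugs, which stick out of the neck along the jar's +x and -x to 26.5 mm from the axis; each is 9 mm wide and 5 mm thick (6 to 11 mm above the foot)
- tower_mouth (a point): centre of the open tower's mouth, on top of its rim, 100 mm above the bench. The tower is a white octagonal jar section, 60 mm across flats, fixed on a wooden board 150 x 120 x 18 mm. Axes here are the BOARD's (z up, x along 150 mm): the tower stands turned on it by an unreported angle, up to 35 degrees either way. The mouth is 44 mm wide, its rim 5 mm thick
- tower_ledge (a point): on the tower's axis, 12 mm below the rim's top, at the ledge inside. Two opposite notches through the rim, 12.4 mm wide, lie along the tower's own x (board's x give or take that angle; seen from above, a flat of the tower faces each notch). Foot in the mouth, the jar's lugs ride on the rim (shoulder 16 mm above it); over the notches it can sink to the ledge (shoulder 4 mm above the rim)
- board: the tower's wooden board, fixed, 18 mm thick; origin under its centre, on the tower's axis. From the notches the lugs turn only clockwise seen from above; 90 degrees on, they meet pockets in the ledge where the jar sinks the last 4 mm and its shoulder rests on the rim (jar_mid 23 mm above the mouth). A stop lies 5 degrees beyond. No spring: a light push is enough. Play in notch or pocket: 4 to 5 degrees either way
- shallow_jar: bystander: a loose shallow octagonal jar of the same kind, 56 mm tall, standing on its foot, 60 mm across flats; origin under its foot
- wax_tin: bystander: flat round aluminium wax tin, 70 mm in diameter, 28 mm tall, lying flat; origin under it
- mallet: bystander: rawhide mallet standing on its head, head 58 mm in diameter and 92 mm tall, handle level, 170 mm long towards its -x; origin under the head
- stamp_tool: bystander: steel stamping tool lying, 120 mm long along x, 12 mm thick; origin under its middle
- awl: bystander: awl lying, 150 mm long along x, wooden handle 26 mm thick; origin under its middle
- steel_rule: bystander: flat steel rule, 220 x 28 x 4 mm, long side x; origin under its middle
- rivet_box: bystander: open clear plastic box with four compartments, 110 x 80 x 30 mm; origin under its middle
Mind the look-alikes: they are no part of the job. What is shaped like the part that bears jar_mid but green or orange is not meant. Of the things shaped like the board, the wooden one is meant.

How it is judged:
By the outcome, as a careful person would: the job done as asked, in the order asked, and still so for the second after the job is handed in, with the robot touching nothing.
It also fails if it takes over 72 s, if anything falls off the work surface, if the arm or the gripper's body presses on something with over 40 N, if the wrist force passes 120 N, or if a joint passes its speed limit or range.

### The arm

A 6-joint arm with a two-finger parallel gripper is mounted at the origin on the work surface. World frame = base frame: x ahead of the robot, y to its left, z up, the work surface at z = 0. Lengths are in m, angles in degrees, forces in N, time in s.
With the tool pointing down it reaches from about 0.3 to 0.75 m from the base axis. Payload 8.5 kg.
Tool frame: the origin (TCP) lies at the very end of the fingers, on their centre line; the grasp point (between the pads) lies 19 mm behind it (env.pinch_z is the distance from the TCP to the grasp point, in m); z points along the fingers, y is the line along which they close (so a half turn about z gives the same grasp; the last joint's range is limited). The gripper opens to 85 mm and grips with 20 to 120 N. Pads are 22 mm wide; open, the fingers measure 114 mm over their backs; the gripper's body (76 mm by 85 mm) begins 54 mm behind the grasp point. The pads swing forward as they close: fully open they stand 13 mm farther back than shut.
Start: joints at [55.56, 21.807, 74.336, -0, 83.858, -12.336], TCP at [0.207, 0.51, 0.231] pointing down, gripper open.
Joint ranges: [-178.18, 178.18], [-50.72, 133.34], [12.68, 142.11], [-81.47, 261.47], [9.98, 163.14], [-165.26, 165.26]. Speed limits (degrees/s): [136.94, 136.94, 180, 180, 180, 180].

### API

Orientations are given as a 3x3 rotation matrix whose columns are the frame's x, y, z axes.
In Python, from rig import env, viewer gives the robot as it stands.
- The arm moves only by the tool drive_tool, never from a script. Its argument "series" is a list of rows, each a list of 3 entries, a list of its own where there are three numbers: the shift along the tool's x, y, z in m, then the turn about the tool's z in degrees, then the finger opening in m, from 0 to 0.0854. A call has 1 to 20 rows; each row is the pose to reach, as a shift and turn from the pose commanded when the call began, along the tool's axes at that moment; what a row does not reach only later rows make up. A row lasts 1/10 s, in which the tool goes at most 50 mm and 8.59 degrees, less where a joint would pass 70% of its speed; a pose out of reach is approached as far as the arm can. A call with a gripper value outside its range is refused whole. The fingers move at their own pace and stop on an object; "newtons" is the grip in N (left out, the last holds). Time passes only in rows, so rows that repeat a pose let the fingers close. It gives the time, the measured TCP pose, the force, the opening and the grip force at its end, in the units of the state.
- env.observe(): the state, without advancing time (a new reading comes with each control period).
- viewer.get_image(name): name is "scene" or "top" or "wrist"; returns a dict with "img" (384x512x3 uint8, red, green, blue), "depth" (384x512 float32, m along the optical axis (not along the pixel's ray), 0 where there is no reading), "camera_matrix" (3x3 intrinsics, pixels), "rvec" (rotation vector, rad) and "tvec" (3), from world to camera coordinates, as OpenCV has them. Camera axes: x right, y down, z forward; pixel columns grow to the right and rows downward; lengths in m; the calibration is good to about 2 mm. A picture is of the moment at which its call begins.
- env.close_job(): hands the job in; it is judged then, once.
The state is a dict: "time_s": time; "q": joint angles; "qvel": joint speeds; "joint_efforts": joint torques, N m; "position": TCP position; "tool_rot": TCP orientation; "ft_force": force on the tool from outside, world axes, zero at the start; "wrist_torque": the same for the moment, N m; "grip_width": finger opening in m; "gripper_force": force on a finger pad.
Only numpy, scipy, OpenCV 4.12 (cv2) and the standard library are available. Lean on these libraries where they do the work, as an engineer would, in place of code of your own. Each camera call takes 0.05 s, during which the arm holds its last target. There are 200 camera calls.

## Working session

There is one attempt and no reset: what is moved stays moved. The work goes in short steps, Python scripts to look and compute and a tool call to move; the robot and the scene stay as the last step left them, time stands still between calls to the robot, and variables do not carry over. Pictures are saved under pics/ and viewed, at most 10 in all, crops included, and the job is handed in when it is done.

Besides the shell and the picture viewer there is one more tool, called after "Request:" by a JSON object that holds its "name" and its "arguments". drive_tool: Moves the arm, as the interface text tells. Its arguments: {"type":"object","properties":{"series":{"type":"array"},"newtons":{"type":"number"}},"required":["series"]}

```bash
mkdir -p pics; ls; cat > h.py <<'E'
import numpy as np, cv2
from rig import env, viewer
def cam(n):
    d=viewer.get_image(n); R=cv2.Rodrigues(np.array(d['rvec'],float))[0]; t=np.array(d['tvec'],float).ravel()
    return d['img'],d['depth'],np.array(d['camera_matrix']),R,t
def cloud(c):
    img,dep,K,R,t=c; v,u=np.mgrid[:dep.shape[0],:dep.shape[1]]
    p=np.stack([(u-K[0,2])/K[0,0]*dep,(v-K[1,2])/K[1,1]*dep,dep],-1)
    w=(p-t)@R; w[dep<=0]=np.nan; return w
def save(n,img,s=None):
    if s: img=cv2.resize(img,None,fx=s,fy=s,interpolation=cv2.INTER_CUBIC)
    cv2.imwrite('pics/'+n,img[:,:,::-1])
def st():
    o=env.observe(); print({k:np.round(o[k],4).tolist() for k in ('time_s','position','tool_rot','q','ft_force','wrist_torque','grip_width','gripper_force')}); return o
E
python3 - <<'E'
from h import *
st()
for n in('scene','top'):
    c=cam(n); np.savez(f'pics/{n}0.npz',img=c[0],w=cloud(c)); save(n+'0.png',c[0],1.5)
    print(n,c[2].tolist(),(-c[3].T@c[4]).round(3),c[3].round(2).tolist())
E
```

```text
pics
{'time_s': 0.0, 'position': [0.2068, 0.5093, 0.2307], 'tool_rot': [[-0.9265, 0.3763, -0.0009], [0.3763, 0.9265, -0.0013], [0.0003, -0.0015, -1.0]], 'q': [55.5601, 21.8428, 74.3884, 0.0003, 83.8574, -12.3375], 'ft_force': [0.1263, 0.2116, 0.4906], 'wrist_torque': [0.0334, -0.0628, -0.0079], 'grip_width': 0.0856, 'gripper_force': 0.0}
scene [[478.2945431449324, 0.0, 255.53753269359433], [0.0, 478.2945431449324, 187.25796120227162], [0.0, 0.0, 1.0]] [1.676 0.433 1.199] [[-0.34, 0.94, 0.01], [0.63, 0.23, -0.74], [-0.7, -0.25, -0.67]]
top [[490.7231065301736, 0.0, 255.01307158663022], [0.0, 490.7231065301736, 192.97544340389496], [0.0, 0.0, 1.0]] [0.277 0.006 1.525] [[-0.03, -1.0, -0.01], [-0.98, 0.03, -0.18], [0.18, 0.01, -0.98]]
```

View pics/scene0.png

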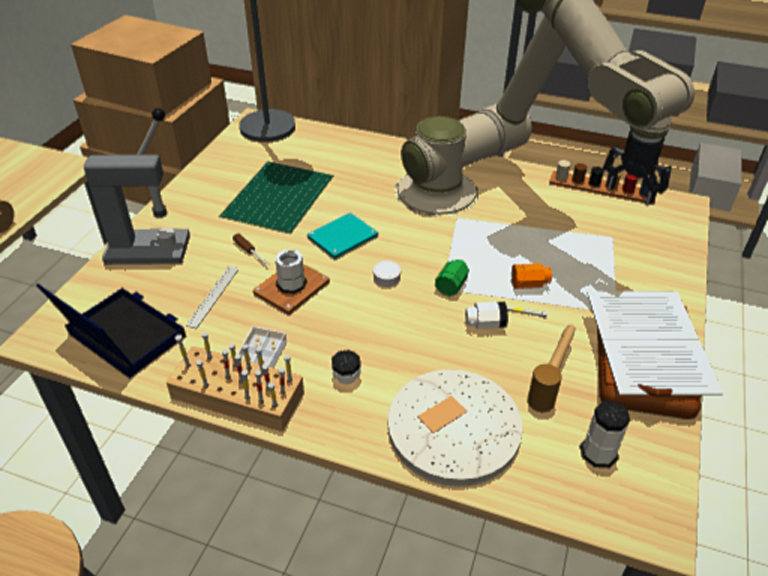

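View pics/top0.png

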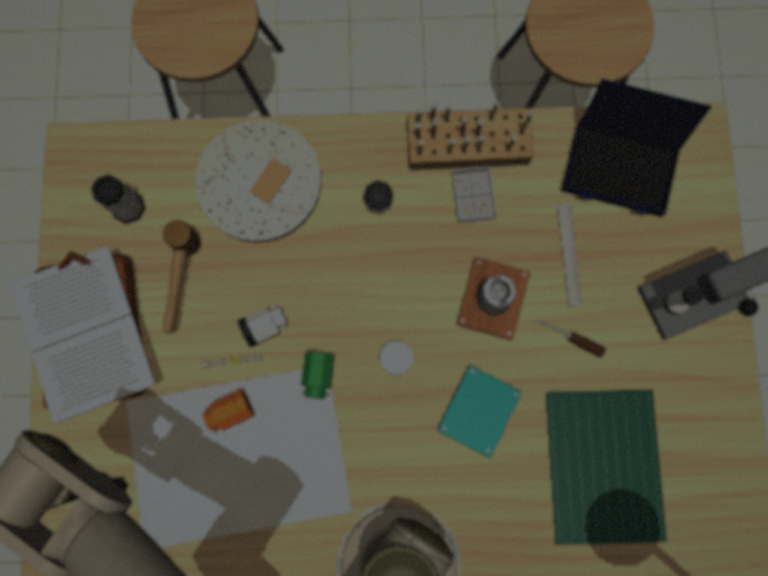

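The scene picture shows the white jar lying at (487,316) with its black lid towards the stamp tool, and the tower on its wooden board at (290,272). The top picture shows the jar at (263,326) with the lid left, and the tower mouth at (497,292).

```bash
python3 - <<'E'
from h import *
for n,jb,tb in(('top',(150,195,200,240),(300,165,360,230)),('scene',(305,195,345,225),(165,160,225,210))):
    d=np.load(f'pics/{n}0.npz'); w=d['w']; img=d['img'].astype(int)
    u0,v0,u1,v1=jb; p=w[v0:v1,u0:u1].reshape(-1,3); col=img[v0:v1,u0:u1].reshape(-1,3)
    m=(p[:,2]>.02)&(p[:,2]<.09); q=p[m]
    r=cv2.minAreaRect(q[:,:2].astype(np.float32)*1000); print(n,'jar',m.sum(),r,'zmax',np.nanpercentile(q[:,2],[50,90,99]))
    dark=col[m].sum(1)<150 if n=='top' else col[m].sum(1)<200
    print(' lid',q[dark].mean(0),'body',q[~dark].mean(0), dark.sum())
    u0,v0,u1,v1=tb; p=w[v0:v1,u0:u1].reshape(-1,3)
    m=(p[:,2]>.092)&(p[:,2]<.115); print(' rim',m.sum(),np.median(p[m],0), cv2.minEnclosingCircle(p[m][:,:2].astype(np.float32)*1000))
    m=(p[:,2]>.013)&(p[:,2]<.024); print(' board',m.sum(),np.nanmedian(p[m][:,2]),cv2.minAreaRect(p[m][:,:2].astype(np.float32)*1000))
d=np.load('pics/top0.npz')['img']
a=cv2.resize(np.clip(d[170:230,300:360].astype(int)*1.8,0,255).astype(np.uint8),None,fx=6.5,fy=6.5,interpolation=cv2.INTER_CUBIC)
b=cv2.resize(np.clip(d[190:250,145:205].astype(int)*1.8,0,255).astype(np.uint8),None,fx=6.5,fy=6.5,interpolation=cv2.INTER_CUBIC)
save('crop1.png',np.hstack([a,b]))
E
```

```text
top jar 582 ((471.5511779785156, 256.42156982421875), (84.42097473144531, 91.06466674804688), 24.86458396911621) zmax [0.05382496 0.06193778 0.06612175]
 lid [0.4615784  0.29289412 0.05544314] body [0.48106048 0.25614999 0.05144297] 85
 rim 159 [ 0.52649422 -0.21255292  0.09972918] ((525.6885986328125, -212.5028839111328), 31.977073669433594)
 board 1211 0.018019739219372565 ((519.895263671875, -233.1290740966797), (161.00997924804688, 150.3479766845703), 72.2583999633789)
scene jar 441 ((484.8791809082031, 265.70294189453125), (63.2088737487793, 91.07096099853516), 24.52761459350586) zmax [0.04878516 0.06129798 0.06512489]
 lid [0.48214018 0.30428077 0.04787699] body [0.49738838 0.26433183 0.04693106] 71
 rim 111 [ 0.52896773 -0.20753494  0.09909323] ((526.5469970703125, -209.48056030273438), 35.06452178955078)
 board 713 0.018238211700343426 ((491.88323974609375, -220.4208984375), (259.86663818359375, 229.4613037109375), 26.086305618286133)
```

View pics/crop1.png

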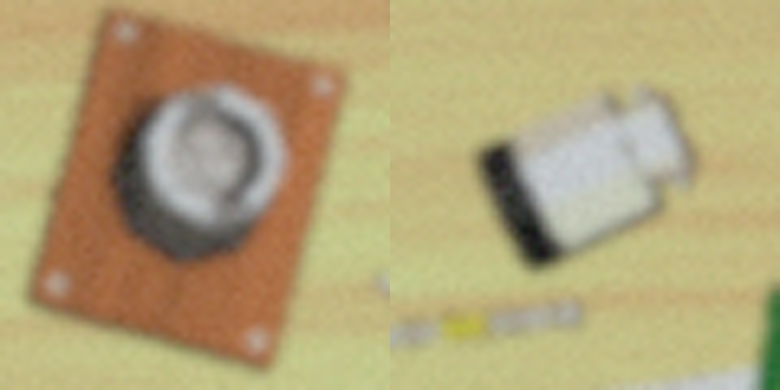

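The crop shows two dark gaps in the tower rim at (205,100) and (230,205). That puts the notch line at a yaw of about 13°. The jar's lid is at (518,205), its neck at (665,140), and its lugs at (646,92) and (683,182), so the jar's x is level with a yaw of about 24°. I'll move above the jar for a closer look.

Request:
{"name": "drive_tool", "arguments": {"series": [[[-0.03,-0.01,-0.01],6,0.085],[[-0.07,-0.025,-0.02],12,0.085],[[-0.11,-0.04,-0.02],18,0.085],[[-0.15,-0.055,-0.02],24,0.085],[[-0.19,-0.07,-0.02],30,0.085],[[-0.23,-0.085,-0.02],36,0.085],[[-0.27,-0.1,-0.02],40,0.085],[[-0.31,-0.113,-0.02],43,0.085],[[-0.33,-0.12,-0.02],44,0.085],[[-0.336,-0.123,-0.02],44,0.085],[[-0.336,-0.123,-0.02],44,0.085],[[-0.336,-0.123,-0.02],44,0.085]]}}

```text
time_s: 1.3
position: [0.4711, 0.2699, 0.2513]
tool_rot: [[-0.406, 0.914, -0.001], [0.914, 0.406, 0.0], [0.0, -0.0, -1.0]]
ft_force: [0.4, 0.3, 0.4]
grip_width: 0.0849
gripper_force: 0.0
```

```bash
python3 - <<'E'
from h import *
st(); print(env.pinch_z)
c=cam('wrist'); w=cloud(c); np.savez('pics/w1.npz',img=c[0],w=w); save('w1.png',c[0],1.5)
print((-c[3].T@c[4]).round(3))
E
```

```text
{'time_s': 1.3, 'position': [0.4711, 0.2699, 0.2513], 'tool_rot': [[-0.4063, 0.9137, -0.0006], [0.9137, 0.4063, 0.0001], [0.0003, -0.0005, -1.0]], 'q': [17.305, 20.327, 73.3002, 0.0162, 86.4008, -6.6693], 'ft_force': [0.4306, 0.2966, 0.4198], 'wrist_torque': [-0.0091, 0.0007, 0.0634], 'grip_width': 0.0849, 'gripper_force': 0.0}
0.0187
[0.439 0.341 0.393]
```

View pics/w1.png

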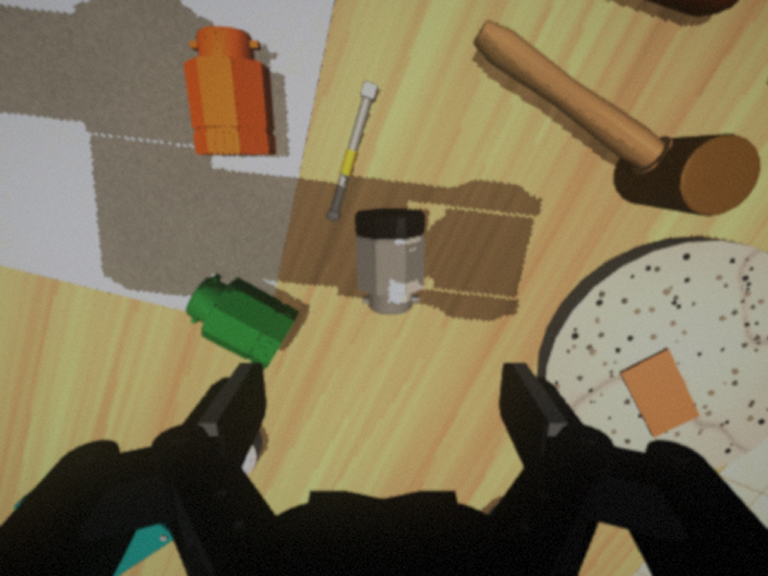

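The wrist view shows the jar at (390,260) with its lid up, nearly aligned with the tool. The stamp tool's near end is at (335,215).

```bash
python3 - <<'E'
from h import *
o=env.observe(); R=np.array(o['tool_rot']); P=np.array(o['position'])
d=np.load('pics/w1.npz'); w=d['w']; img=d['img'].astype(int)
u0,v0,u1,v1=228,130,295,215
p=w[v0:v1,u0:u1].reshape(-1,3); m=(p[:,2]>.015)&(p[:,2]<.08); q=p[m]
print('rect',cv2.minAreaRect(q[:,:2].astype(np.float32)*1000))
top=q[q[:,2]>.056]; print('topflat',len(top),top[:,2].mean(),cv2.minAreaRect(top[:,:2].astype(np.float32)*1000))
def tf(x): 
    l=(x-P)@R; return l
l=tf(q); print('all in tool x',np.percentile(l[:,0],[0.5,99.5]),'y',np.percentile(l[:,1],[0.5,99.5]))
l=tf(top); print('top x',np.percentile(l[:,0],[0.5,99.5]),'y',np.percentile(l[:,1],[0.5,99.5]))
for a,b in((-.05,-.02),(-.02,0),(0,.02),(.02,.05)):
    s=tf(q);k=(s[:,0]>a)&(s[:,0]<b); 
    if k.sum()>5: print(a,k.sum(),np.percentile(s[k,1],[1,99]).round(4),np.percentile(q[k,2],95).round(4))
# stamp
p=w[50:150,215:255].reshape(-1,3); m=(p[:,2]>.005)&(p[:,2]<.02); s=tf(p[m]); 
e=s[s[:,0]<s[:,0].min()+.01]; print('stamp near end tool xy',e.mean(0), p[m][:,2].max())
E
```

```text
rect ((480.3679504394531, 261.9134521484375), (60.1386833190918, 90.12434387207031), 25.045785903930664)
topflat 1300 0.05898006892025968 ((475.6292724609375, 271.71337890625), (34.10161209106445, 68.19271850585938), 25.102519989013672)
all in tool x [-0.05503054  0.0337215 ] y [-0.02442827  0.03484488]
top x [-0.03320085  0.03352179] y [-0.01104842  0.02120917]
-0.05 730 [-0.0236  0.034 ] 0.06
-0.02 679 [-0.0235  0.035 ] 0.0602
0 709 [-0.0244  0.0344] 0.0602
0.02 677 [-0.024   0.0339] 0.0601
stamp near end tool xy [ 0.02815448 -0.04724714  0.24088842] 0.015297652157860706
```

Request:
{"name": "drive_tool", "arguments": {"series": [[[0.006,0.003,0.03],-1,0.068],[[0.0115,0.005,0.07],-1,0.068],[[0.0115,0.005,0.11],-1,0.068],[[0.0115,0.005,0.15],-1,0.068],[[0.0115,0.005,0.175],-1,0.068],[[0.0115,0.005,0.195],-1,0.068],[[0.0115,0.005,0.21],-1,0.068],[[0.0115,0.005,0.225],-1,0.068],[[0.0115,0.005,0.235],-1,0.068],[[0.0115,0.005,0.24],-1,0.068],[[0.0115,0.005,0.241],-1,0.068],[[0.0115,0.005,0.241],-1,0.068]], "newtons": 20}}

```text
time_s: 2.55
position: [0.472, 0.282, 0.0108]
tool_rot: [[-0.421, 0.907, 0.001], [0.907, 0.421, 0.0], [-0.0, 0.001, -1.0]]
ft_force: [-0.7, -0.7, -0.3]
grip_width: 0.0682
gripper_force: 0.0
```

Request:
{"name": "drive_tool", "arguments": {"series": [[[0,0,0],0,0.055],[[0,0,0],0,0.055],[[0,0,0],0,0.055],[[0,0,0],0,0.055],[[0,0,0],0,0.055],[[0,0,0],0,0.055]], "newtons": 20}}

```text
time_s: 3.15
position: [0.4722, 0.282, 0.0111]
tool_rot: [[-0.421, 0.907, 0.001], [0.907, 0.421, 0.001], [0.0, 0.001, -1.0]]
ft_force: [-1.1, 0.0, 5.8]
grip_width: 0.0599
gripper_force: 22.5
```

Request:
{"name": "drive_tool", "arguments": {"series": [[[0,0,-0.005],0,0.055],[[0,0,-0.012],0,0.055],[[0,0,-0.02],0,0.055],[[0,0,-0.03],0,0.055],[[0,0,-0.04],0,0.055],[[0,0,-0.05],0,0.055],[[0,0,-0.06],0,0.055],[[0,0,-0.06],0,0.055],[[0,0,-0.06],0,0.055]]}}

```text
time_s: 4.05
position: [0.4718, 0.2817, 0.0704]
tool_rot: [[-0.421, 0.907, 0.0], [0.907, 0.421, 0.0], [-0.0, 0.0, -1.0]]
ft_force: [-0.0, 0.3, -3.6]
grip_width: 0.0598
gripper_force: 23.0
```

```bash
python3 - <<'E'
from h import *
st()
c=cam('scene'); w=cloud(c); np.savez('pics/s1.npz',img=c[0],w=w); a=cv2.resize(c[0][150:250,280:400],None,fx=4,fy=4,interpolation=cv2.INTER_CUBIC)
c=cam('wrist'); b=cv2.resize(c[0][80:280,180:360],None,fx=1.5,fy=2,interpolation=cv2.INTER_CUBIC); save('s1.png',np.hstack([a,b]))
E
```

```text
{'time_s': 4.05, 'position': [0.4718, 0.2817, 0.0704], 'tool_rot': [[-0.421, 0.9071, 0.0002], [0.9071, 0.421, 0.0], [-0.0, 0.0002, -1.0]], 'q': [18.4894, 31.439, 87.6195, -0.0008, 60.931, -6.4058], 'ft_force': [-0.0362, 0.3397, -3.6203], 'wrist_torque': [0.0575, 0.0392, -0.0361], 'grip_width': 0.0598, 'gripper_force': 23.0014}
```

View pics/s1.png

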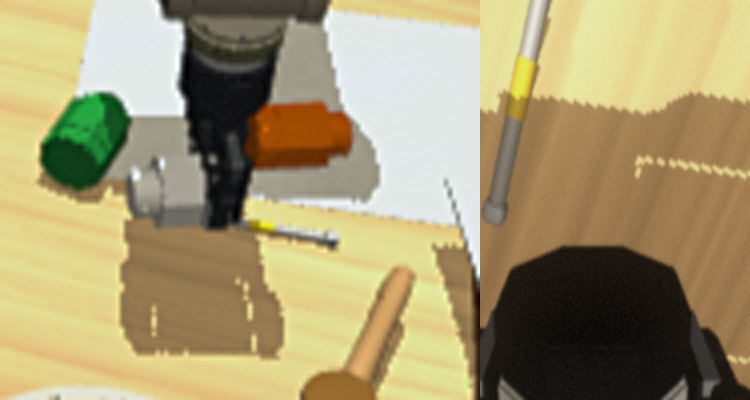

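The crop shows the jar held clear of the bench, still about level, at (180,190). The grip didn't let it pivot. I'll set it down clear of the stamp tool and regrip near the lid end for more lever and a lighter hold.

Request:
{"name": "drive_tool", "arguments": {"series": [[[-0.015,0,0],0,0.055],[[-0.03,0,0],0,0.055],[[-0.04,0,0.01],0,0.055],[[-0.04,0,0.025],0,0.055],[[-0.04,0,0.04],0,0.055],[[-0.04,0,0.05],0,0.055],[[-0.04,0,0.056],0,0.055],[[-0.04,0,0.0585],0,0.055],[[-0.04,0,0.0585],0,0.068],[[-0.04,0,0.0585],0,0.068],[[-0.04,0,0.0585],0,0.068],[[-0.03,0,0.0585],0,0.068],[[-0.022,0,0.0585],0,0.068],[[-0.022,0,0.0585],0,0.0605],[[-0.022,0,0.0585],0,0.0598],[[-0.022,0,0.0585],0,0.0598],[[-0.022,0,0.0585],0,0.0598],[[-0.022,0,0.0585],0,0.0598]], "newtons": 20}}

```text
time_s: 5.95
position: [0.4812, 0.2618, 0.0119]
tool_rot: [[-0.421, 0.907, 0.0], [0.907, 0.421, 0.0], [0.0, 0.0, -1.0]]
ft_force: [-1.7, 3.6, 2.9]
grip_width: 0.0595
gripper_force: 6.0
```

```bash
python3 - <<'E'
from h import *
st()
E
```

```text
{'time_s': 5.95, 'position': [0.4812, 0.2618, 0.0119], 'tool_rot': [[-0.4208, 0.9072, 0.0001], [0.9072, 0.4208, 0.0003], [0.0003, 0.0002, -1.0]], 'q': [16.1583, 36.2354, 90.8956, 0.0205, 52.8604, -8.7378], 'ft_force': [-1.6914, 3.5808, 2.9068], 'wrist_torque': [0.5387, 0.3637, -0.0572], 'grip_width': 0.0595, 'gripper_force': 5.9686}
```

Request:
{"name": "drive_tool", "arguments": {"series": [[[-0.001,0,-0.003],0,0.0598],[[-0.003,0,-0.007],0,0.0598],[[-0.005,0,-0.01],0,0.0598],[[-0.0085,0,-0.0135],0,0.0598],[[-0.011,0,-0.017],0,0.0598],[[-0.014,0,-0.02],0,0.0598],[[-0.017,0,-0.023],0,0.0598],[[-0.0205,0,-0.0255],0,0.0598],[[-0.025,0,-0.03],0,0.0598],[[-0.03,0,-0.035],0,0.0598],[[-0.03,0,-0.035],0,0.0598],[[-0.03,0,-0.035],0,0.0598]]}}

```text
time_s: 7.15
position: [0.4942, 0.2344, 0.0471]
tool_rot: [[-0.421, 0.907, 0.001], [0.907, 0.421, -0.0], [-0.0, 0.001, -1.0]]
ft_force: [1.0, 0.4, -1.3]
grip_width: 0.0596
gripper_force: 5.8
```

```bash
python3 - <<'E'
from h import *
st()
c=cam('scene'); w=cloud(c); np.savez('pics/s2.npz',img=c[0],w=w); a=cv2.resize(c[0][160:240,270:370],None,fx=4,fy=4,interpolation=cv2.INTER_CUBIC)
c=cam('top'); b=np.clip(cv2.resize(c[0][170:250,140:220],None,fx=4,fy=4,interpolation=cv2.INTER_CUBIC).astype(int)*1.8,0,255).astype(np.uint8); save('s2.png',np.hstack([a,b]))
E
```

```text
{'time_s': 7.15, 'position': [0.4942, 0.2344, 0.0471], 'tool_rot': [[-0.4208, 0.9072, 0.0011], [0.9072, 0.4208, -0.0], [-0.0005, 0.001, -1.0]], 'q': [12.9727, 33.1141, 89.3899, -0.0166, 57.4361, -11.9012], 'ft_force': [0.9589, 0.3988, -1.3062], 'wrist_torque': [-0.0801, -0.2684, 0.0476], 'grip_width': 0.0596, 'gripper_force': 5.7676}
```

View pics/s2.png

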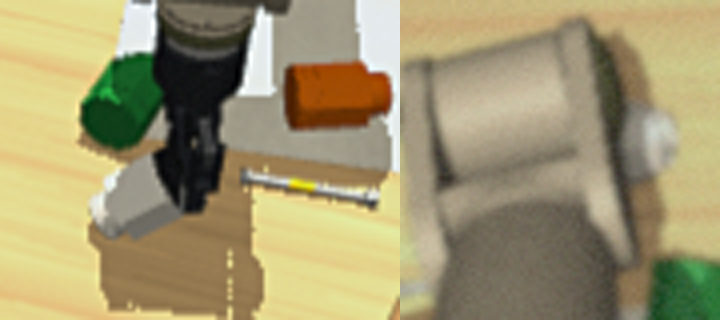

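The crop shows the jar pivoting, with its foot on the bench at (105,215) and its lid raised in the fingers. I'll continue the arc.

Request:
{"name": "drive_tool", "arguments": {"series": [[[-0.005,0,-0.004],0,0.0598],[[-0.011,0,-0.008],0,0.0598],[[-0.0175,0,-0.012],0,0.0598],[[-0.0245,0,-0.015],0,0.0598],[[-0.0315,0,-0.018],0,0.0598],[[-0.039,0,-0.0195],0,0.0598],[[-0.0465,0,-0.021],0,0.0598],[[-0.054,0,-0.022],0,0.0598],[[-0.0615,0,-0.022],0,0.0598],[[-0.069,0,-0.021],0,0.0598],[[-0.0765,0,-0.02],0,0.0598],[[-0.0765,0,-0.02],0,0.0598],[[-0.0765,0,-0.02],0,0.0598]]}}

```text
time_s: 8.55
position: [0.5262, 0.1648, 0.0668]
tool_rot: [[-0.421, 0.907, 0.0], [0.907, 0.421, -0.0], [-0.001, 0.0, -1.0]]
ft_force: [0.1, -1.7, 3.4]
grip_width: 0.0599
gripper_force: 6.4
```

```bash
python3 - <<'E'
from h import *
st()
c=cam('scene'); w=cloud(c); np.savez('pics/s3.npz',img=c[0],w=w); a=cv2.resize(c[0][160:240,270:370],None,fx=5,fy=5,interpolation=cv2.INTER_CUBIC)
save('s3.png',a)
E
```

```text
{'time_s': 8.55, 'position': [0.5262, 0.1648, 0.0668], 'tool_rot': [[-0.4207, 0.9072, 0.0003], [0.9072, 0.4207, -0.0004], [-0.0005, 0.0001, -1.0]], 'q': [5.0981, 31.8742, 87.5202, -0.031, 60.5899, -19.7649], 'ft_force': [0.0508, -1.7079, 3.4173], 'wrist_torque': [-0.4292, 0.0044, 0.0197], 'grip_width': 0.0599, 'gripper_force': 6.4065}
```

View pics/s3.png

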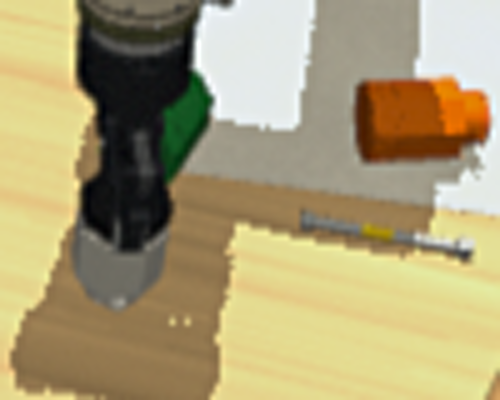

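Request:
{"name": "drive_tool", "arguments": {"series": [[[0,0,-0.001],0,0.0603],[[0,0,-0.001],0,0.061],[[0,0,-0.001],0,0.063],[[0,0,-0.001],0,0.067],[[0,0,-0.001],0,0.075],[[0,0,-0.001],0,0.08],[[0,0,-0.005],0,0.08],[[0,0,-0.02],0,0.08],[[0,0,-0.05],0,0.08],[[0,0,-0.09],0,0.08],[[0,0,-0.12],0,0.08],[[0,0,-0.13],0,0.08],[[0,0,-0.13],0,0.08]]}}

```text
time_s: 9.9
position: [0.5263, 0.1652, 0.1979]
tool_rot: [[-0.421, 0.907, 0.003], [0.907, 0.421, 0.0], [-0.001, 0.002, -1.0]]
ft_force: [0.6, -1.0, -0.8]
grip_width: 0.0796
gripper_force: 0.0
```

```bash
python3 - <<'E'
from h import *
o=st(); R=np.array(o['tool_rot']); P=np.array(o['position'])
c=cam('wrist'); w=cloud(c); np.savez('pics/w2.npz',img=c[0],w=w)
c2=cam('scene'); w2=cloud(c2); np.savez('pics/s4.npz',img=c2[0],w=w2)
a=cv2.resize(c2[0][160:240,270:370],(500,384),interpolation=cv2.INTER_CUBIC)
save('w2.png',cv2.resize(np.hstack([c[0],a]),(800,304)))
for n,ww in(('wrist',w),('scene',w2)):
    p=ww.reshape(-1,3); m=(p[:,2]>.084)&(p[:,2]<.097)&(np.hypot(p[:,0]-P[0],p[:,1]-P[1])<.06); q=p[m]
    if m.sum()<10: print(n,m.sum()); continue
    print(n,m.sum(),np.percentile(q[:,2],[2,50,98]),cv2.minEnclosingCircle(q[:,:2].astype(np.float32)*1000),cv2.minAreaRect(q[:,:2].astype(np.float32)*1000))
    A=np.c_[q,np.ones(len(q))]; A[:,2]=1; k=np.linalg.lstsq(A[:,:3],q[:,2],rcond=None)[0]; print('slope',k[:2],'ctr tool',(q.mean(0)-P)@R)
E
```

```text
{'time_s': 9.9, 'position': [0.5263, 0.1652, 0.1979], 'tool_rot': [[-0.421, 0.907, 0.0025], [0.907, 0.421, 0.0002], [-0.0009, 0.0024, -1.0]], 'q': [5.127, 23.4065, 77.513, -0.0026, 78.9347, -19.7732], 'ft_force': [0.5896, -0.9978, -0.8485], 'wrist_torque': [-0.0243, 0.0487, -0.0054], 'grip_width': 0.0796, 'gripper_force': 0.0}
wrist 3059 [0.08728894 0.08931033 0.09069395] ((525.4487915039062, 163.30616760253906), 32.22184371948242) ((525.3287353515625, 163.14242553710938), (60.1373405456543, 60.34202194213867), 23.750221252441406)
slope [ 0.00149798 -0.00674343] ctr tool [ 7.36539858e-05 -2.17535781e-03  1.08659271e-01]
scene 200 [0.0845886  0.09047428 0.09593745] ((527.552978515625, 166.6407012939453), 34.031917572021484) ((529.0410766601562, 166.4387664794922), (62.80878448486328, 60.60723876953125), 21.942686080932617)
slope [ 0.0095902  -0.00281385] ctr tool [0.00053546 0.00392354 0.10745494]
```

View pics/w2.png

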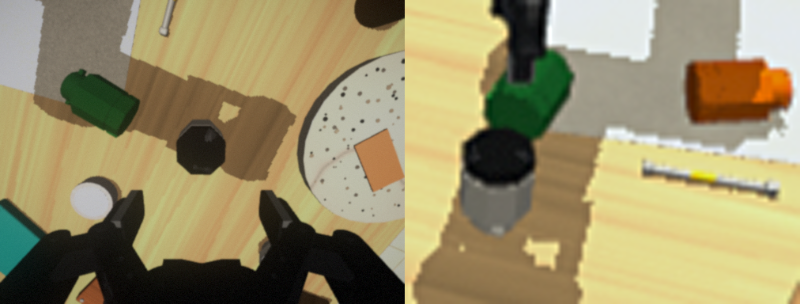

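The jar stands upright with its lid at (200,147) in the wrist view and its top at z ≈ 0.090. With the gripper empty, I'll look at the tower's notches from close up before taking the jar afresh.

Request:
{"name": "drive_tool", "arguments": {"series": [[[-0.03,-0.014,-0.005],2,0.08],[[-0.07,-0.032,-0.01],6,0.08],[[-0.11,-0.051,-0.01],10,0.08],[[-0.15,-0.07,-0.01],12,0.08],[[-0.19,-0.088,-0.01],12,0.08],[[-0.23,-0.107,-0.01],12,0.08],[[-0.27,-0.125,-0.01],12,0.08],[[-0.305,-0.142,-0.01],12,0.08],[[-0.33,-0.153,-0.01],12,0.08],[[-0.341,-0.158,-0.01],12,0.08],[[-0.341,-0.158,-0.01],12,0.08],[[-0.341,-0.158,-0.01],12,0.08]]}}

```text
time_s: 11.2
position: [0.5261, -0.2095, 0.2061]
tool_rot: [[-0.224, 0.975, -0.001], [0.975, 0.224, 0.001], [0.001, -0.001, -1.0]]
ft_force: [-0.0, 0.1, 0.7]
grip_width: 0.08
gripper_force: 0.0
```

```bash
python3 - <<'E'
from h import *
o=st(); R=np.array(o['tool_rot']); P=np.array(o['position'])
c=cam('wrist'); w=cloud(c); np.savez('pics/w3.npz',img=c[0],w=w)
p=w.reshape(-1,3); near=np.hypot(p[:,0]-.526,p[:,1]+.211)<.05
q=p[near&(p[:,2]>.096)&(p[:,2]<.106)]
print(len(q),np.percentile(q[:,2],[5,50,95]),cv2.minEnclosingCircle(q[:,:2].astype(np.float32)*1000),cv2.minAreaRect(q[:,:2].astype(np.float32)*1000))
C=np.array(cv2.minAreaRect(q[:,:2].astype(np.float32))[0])
r=np.hypot(*(q[:,:2]-C).T); a=np.degrees(np.arctan2(*(q[:,:2]-C).T[::-1]))%360
h,_=np.histogram(a[(r>.022)&(r<.028)],bins=72,range=(0,360)); print(h.tolist())
r2=p[near]; rr=np.hypot(*(r2[:,:2]-C).T); aa=np.degrees(np.arctan2(*(r2[:,:2]-C).T[::-1]))%360
k=(rr>.0225)&(rr<.0265)&(r2[:,2]<.094); h,_=np.histogram(aa[k],bins=72,range=(0,360)); print(h.tolist())
K,Rc,t=c[2:]; uv=cv2.projectPoints(np.array([[C[0],C[1],.1]]),cv2.Rodrigues(Rc)[0],t,K,None)[0].ravel(); print(uv)
u,v=uv.astype(int); save('w3.png',c[0][max(v-70,0):v+70,max(u-70,0):u+70],4)
E
```

```text
{'time_s': 11.2, 'position': [0.5261, -0.2095, 0.2061], 'tool_rot': [[-0.2237, 0.9747, -0.0012], [0.9747, 0.2237, 0.0012], [0.0014, -0.0009, -1.0]], 'q': [-33.6986, 24.5555, 74.162, 0.0199, 81.3768, -46.6292], 'ft_force': [-0.0219, 0.1109, 0.6604], 'wrist_torque': [0.0097, -0.0215, 0.0396], 'grip_width': 0.08, 'gripper_force': 0.0}
1365 [0.09753851 0.09935024 0.10040709] ((524.3151245117188, -213.50067138671875), 32.38583755493164) ((524.60595703125, -213.3912353515625), (59.48414611816406, 60.60248947143555), 11.346237182617188)
[1, 1, 0, 0, 0, 4, 14, 16, 13, 14, 14, 13, 13, 16, 15, 14, 13, 15, 15, 13, 15, 13, 14, 13, 16, 12, 14, 13, 15, 12, 15, 13, 13, 15, 10, 1, 0, 0, 0, 0, 0, 10, 15, 13, 14, 14, 15, 12, 10, 15, 13, 14, 14, 13, 15, 14, 13, 13, 14, 14, 15, 14, 12, 15, 13, 14, 15, 13, 13, 16, 16, 0]
[12, 10, 7, 6, 0, 0, 0, 0, 0, 0, 0, 0, 0, 0, 0, 0, 0, 0, 0, 0, 0, 0, 0, 0, 0, 0, 0, 0, 0, 0, 0, 0, 0, 0, 0, 0, 2, 8, 7, 13, 10, 18, 10, 7, 10, 9, 12, 13, 15, 12, 7, 12, 9, 7, 5, 5, 6, 6, 7, 9, 10, 12, 9, 10, 8, 10, 11, 7, 8, 9, 14, 11]
[253.65229038 195.05582335]
```

View pics/w3.png

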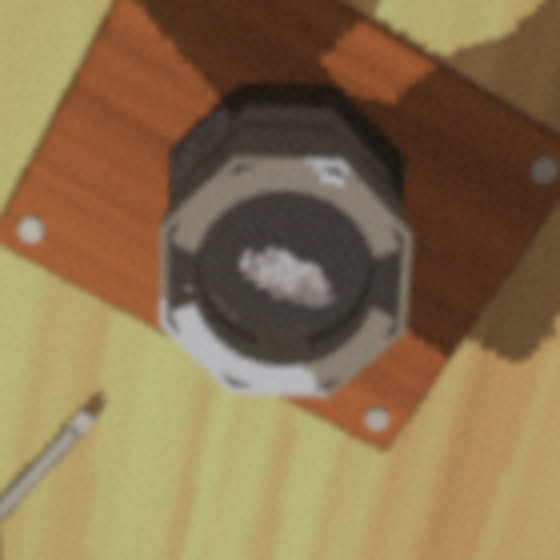

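The tower's notch gaps are at the left (185,285) and right (390,275) of the rim, at a yaw of about 11.3°. That agrees with the depth histogram. The mouth is at about (0.526, -0.213). Now I'll go back and take the jar afresh.

Request:
{"name": "drive_tool", "arguments": {"series": [[[0.03,0.007,0],-3,0.08],[[0.07,0.016,0],-8,0.08],[[0.11,0.025,0],-11.6,0.08],[[0.155,0.0355,0],-11.6,0.08],[[0.2,0.046,0],-11.6,0.08],[[0.245,0.056,0],-11.6,0.08],[[0.29,0.0665,0],-11.6,0.08],[[0.33,0.0758,0],-11.6,0.08],[[0.355,0.0815,0.01],-11.6,0.08],[[0.3636,0.0835,0.03],-11.6,0.08],[[0.3636,0.0835,0.055],-11.6,0.08],[[0.3636,0.0835,0.085],-11.6,0.08],[[0.3636,0.0835,0.115],-11.6,0.08],[[0.3636,0.0835,0.14],-11.6,0.08],[[0.3636,0.0835,0.155],-11.6,0.08],[[0.3636,0.0835,0.163],-11.6,0.08],[[0.3636,0.0835,0.163],-11.6,0.08],[[0.3636,0.0835,0.163],-11.6,0.08]]}}

```text
time_s: 13.05
position: [0.5266, 0.1629, 0.0446]
tool_rot: [[-0.415, 0.91, 0.001], [0.91, 0.415, 0.0], [-0.0, 0.001, -1.0]]
ft_force: [-0.2, -0.5, 0.3]
grip_width: 0.08
gripper_force: 0.0
```

Request:
{"name": "drive_tool", "arguments": {"series": [[[0,0,0],0,0.07],[[0,0,0],0,0.064],[[0,0,0],0,0.061],[[0,0,0],0,0.06],[[0,0,0],0,0.05],[[0,0,0],0,0.05],[[0,0,0],0,0.05],[[0,0,0],0,0.05],[[0,0,0],0,0.05]], "newtons": 50}}

```text
time_s: 13.95
position: [0.5268, 0.1624, 0.0444]
tool_rot: [[-0.415, 0.91, 0.001], [0.91, 0.415, 0.0], [-0.0, 0.001, -1.0]]
ft_force: [0.1, 0.7, 6.1]
grip_width: 0.0596
gripper_force: 54.0
```

Request:
{"name": "drive_tool", "arguments": {"series": [[[0,0,-0.005],0,0.05],[[0,0,-0.015],0,0.05],[[0,0,-0.03],0,0.05],[[0,0,-0.05],0,0.05],[[0,0,-0.07],0,0.05],[[0,0,-0.09],0,0.05],[[0,0,-0.11],0,0.05],[[0,0,-0.13],0,0.05],[[0,0,-0.145],0,0.05],[[0,0,-0.15],0,0.05],[[0,0,-0.15],0,0.05],[[0,0,-0.15],0,0.05]]}}

```text
time_s: 15.15
position: [0.526, 0.1623, 0.193]
tool_rot: [[-0.415, 0.91, -0.002], [0.91, 0.415, -0.0], [0.001, -0.002, -1.0]]
ft_force: [-0.8, 0.2, -3.7]
grip_width: 0.0596
gripper_force: 54.6
```

```bash
python3 - <<'E'
from h import *
o=st(); R=np.array(o['tool_rot']); P=np.array(o['position'])
c=cam('wrist'); w=cloud(c); l=(w.reshape(-1,3)-P)@R
m=(abs(l[:,0])<.045)&(abs(l[:,1])<.045)&(l[:,2]>-.065)&(l[:,2]<-.03); q=l[m]
print(m.sum(), np.percentile(q,[2,50,98],axis=0))
T=np.array([.5264,-.2130]); d=np.r_[T-P[:2],0]@R; print('to tower tool',d,'turn',np.degrees(np.arctan2(R[1,1],R[0,1]))-11.3)
E
```

```text
{'time_s': 15.15, 'position': [0.526, 0.1623, 0.193], 'tool_rot': [[-0.4146, 0.91, -0.0017], [0.91, 0.4146, -0.0002], [0.0005, -0.0016, -1.0]], 'q': [4.8253, 23.6417, 77.9889, -0.0024, 78.466, -19.6686], 'ft_force': [-0.8065, 0.1658, -3.7204], 'wrist_torque': [-0.0502, 0.0075, -0.0202], 'grip_width': 0.0596, 'gripper_force': 54.5876}
17169 [[-0.01468689 -0.04259218 -0.05972269]
 [ 0.01139342 -0.00034965 -0.04491631]
 [ 0.03113332  0.04253665 -0.03249264]]
to tower tool [-3.41701201e-01 -1.55236348e-01  6.79607949e-05] turn 13.19440797171525
```

Request:
{"name": "drive_tool", "arguments": {"series": [[[-0.02,-0.009,0],3,0.05],[[-0.05,-0.0225,0],7,0.05],[[-0.085,-0.0385,0],11,0.05],[[-0.125,-0.0565,0],13.2,0.05],[[-0.165,-0.0745,0],13.2,0.05],[[-0.205,-0.093,0],13.2,0.05],[[-0.245,-0.111,0],13.2,0.05],[[-0.28,-0.127,0],13.2,0.05],[[-0.31,-0.1405,0],13.2,0.05],[[-0.33,-0.1495,0],13.2,0.05],[[-0.3405,-0.154,0],13.2,0.05],[[-0.3427,-0.1552,0],13.2,0.05],[[-0.3427,-0.1552,0.02],13.2,0.05],[[-0.3427,-0.1552,0.033],13.2,0.05],[[-0.3427,-0.1552,0.038],13.2,0.05],[[-0.3427,-0.1552,0.042],13.2,0.05],[[-0.3427,-0.1552,0.042],13.2,0.05],[[-0.3427,-0.1552,0.042],13.2,0.05]]}}

```text
time_s: 17.0
position: [0.5276, -0.2137, 0.1524]
tool_rot: [[-0.196, 0.981, 0.001], [0.981, 0.196, -0.0], [-0.001, 0.001, -1.0]]
ft_force: [-0.2, 0.6, -3.4]
grip_width: 0.0592
gripper_force: 54.7
```

```bash
python3 - <<'E'
from h import *
o=st()
c=cam('scene'); a=cv2.resize(c[0][125:215,150:250],None,fx=5,fy=5,interpolation=cv2.INTER_CUBIC); save('s5.png',a)
E
```

```text
{'time_s': 17.0, 'position': [0.5276, -0.2137, 0.1524], 'tool_rot': [[-0.1962, 0.9806, 0.0008], [0.9806, 0.1962, -0.0005], [-0.0006, 0.0007, -1.0]], 'q': [-33.9636, 27.5432, 78.594, 0.0029, 73.8116, -45.2796], 'ft_force': [-0.2407, 0.5763, -3.3775], 'wrist_torque': [0.0295, 0.0595, 0.0269], 'grip_width': 0.0592, 'gripper_force': 54.7431}
```

Request:
{"name": "drive_tool", "arguments": {"series": [[[0,-0.0005,0.003],0,0.05],[[0,-0.001,0.005],0,0.05],[[0,-0.001,0.007],0,0.05],[[0,-0.001,0.0085],0,0.05],[[0,-0.001,0.01],0,0.05],[[0,-0.001,0.01],0,0.05]]}}

```text
time_s: 17.65
position: [0.5263, -0.214, 0.1416]
tool_rot: [[-0.196, 0.981, -0.0], [0.981, 0.196, 0.0], [0.0, -0.0, -1.0]]
ft_force: [-0.2, -0.3, -2.7]
grip_width: 0.0593
gripper_force: 54.7
```

Request:
{"name": "drive_tool", "arguments": {"series": [[[0,0,0.001],0,0.05],[[0,0,0.002],0,0.05],[[0,0,0.003],0,0.05],[[0,0,0.004],0,0.05],[[0,0,0.004],0,0.05]]}}

```text
time_s: 18.15
position: [0.5263, -0.214, 0.1376]
tool_rot: [[-0.196, 0.981, -0.0], [0.981, 0.196, 0.0], [0.0, -0.0, -1.0]]
ft_force: [0.2, 0.0, -2.4]
grip_width: 0.0596
gripper_force: 54.7
```

No contact force yet, and the foot is in the mouth. I'll keep sinking slowly.

Request:
{"name": "drive_tool", "arguments": {"series": [[[0,0,0.001],0,0.05],[[0,0,0.002],0,0.05],[[0,0,0.003],0,0.05],[[0,0,0.004],0,0.05],[[0,0,0.004],0,0.05]]}}

```text
time_s: 18.65
position: [0.5263, -0.214, 0.1336]
tool_rot: [[-0.196, 0.981, -0.0], [0.981, 0.196, 0.0], [0.0, -0.0, -1.0]]
ft_force: [-0.1, -0.1, -3.5]
grip_width: 0.0591
gripper_force: 54.7
```

Request:
{"name": "drive_tool", "arguments": {"series": [[[0,0,0.001],0,0.05],[[0,0,0.002],0,0.05],[[0,0,0.003],0,0.05],[[0,0,0.004],0,0.05],[[0,0,0.004],0,0.05]]}}

```text
time_s: 19.15
position: [0.5263, -0.214, 0.1297]
tool_rot: [[-0.196, 0.981, -0.0], [0.981, 0.196, 0.0], [0.0, -0.0, -1.0]]
ft_force: [-0.2, 0.1, -2.8]
grip_width: 0.0592
gripper_force: 54.7
```

Request:
{"name": "drive_tool", "arguments": {"series": [[[0,0,0.001],0,0.05],[[0,0,0.002],0,0.05],[[0,0,0.003],0,0.05],[[0,0,0.003],0,0.05]]}}

```text
time_s: 19.55
position: [0.5263, -0.214, 0.1267]
tool_rot: [[-0.196, 0.981, -0.0], [0.981, 0.196, 0.0], [0.0, -0.0, -1.0]]
ft_force: [-0.4, -0.7, -3.2]
grip_width: 0.0596
gripper_force: 54.7
```

Request:
{"name": "drive_tool", "arguments": {"series": [[[0,0,0.0005],0,0.05],[[0,0,0.001],0,0.05],[[0,0,0.0015],0,0.05],[[0,0,0.0015],0,0.05]]}}

```text
time_s: 19.95
position: [0.5264, -0.2141, 0.1263]
tool_rot: [[-0.196, 0.981, 0.001], [0.981, 0.196, -0.001], [-0.001, 0.001, -1.0]]
ft_force: [-2.5, 1.9, 5.5]
grip_width: 0.0595
gripper_force: 55.8
```

It rests on the ledge (z 0.1263, about 8 N). Now the clockwise turn under light pressure.

Request:
{"name": "drive_tool", "arguments": {"series": [[[0,0,-0.0005],2,0.05],[[0,0,-0.0005],5,0.05],[[0,0,-0.0005],8,0.05],[[0,0,-0.0005],12,0.05],[[0,0,-0.0005],16,0.05],[[0,0,-0.0005],20,0.05],[[0,0,-0.0005],20,0.05]]}}

```text
time_s: 20.65
position: [0.5267, -0.2142, 0.1264]
tool_rot: [[0.152, 0.988, 0.001], [0.988, -0.152, -0.001], [-0.001, 0.001, -1.0]]
ft_force: [0.3, 0.2, 3.0]
grip_width: 0.0594
gripper_force: 55.0
```

```bash
python3 -c "
from h import *
st()"
```

```text
{'time_s': 20.65, 'position': [0.5267, -0.2142, 0.1264], 'tool_rot': [[0.152, 0.9884, 0.0012], [0.9884, -0.152, -0.0008], [-0.0006, 0.0013, -1.0]], 'q': [-34.0605, 29.0492, 80.7587, 0.0004, 70.107, -25.3206], 'ft_force': [0.261, 0.1777, 3.0239], 'wrist_torque': [0.0712, 0.0659, -0.1008], 'grip_width': 0.0594, 'gripper_force': 55.0492}
```

Request:
{"name": "drive_tool", "arguments": {"series": [[[0,0,0],4,0.05],[[0,0,0],8,0.05],[[0,0,0],12,0.05],[[0,0,0],16,0.05],[[0,0,0],20,0.05],[[0,0,0],24,0.05],[[0,0,0],28,0.05],[[0,0,0],32,0.05],[[0,0,0],36,0.05],[[0,0,0],40,0.05],[[0,0,0],40,0.05]]}}

```text
time_s: 21.75
position: [0.5266, -0.214, 0.1263]
tool_rot: [[0.751, 0.661, 0.001], [0.661, -0.751, -0.0], [0.0, 0.001, -1.0]]
ft_force: [-0.6, 1.5, 4.3]
grip_width: 0.0598
gripper_force: 55.3
```

```bash
python3 -c "
from h import *
st()"
```

```text
{'time_s': 21.75, 'position': [0.5266, -0.214, 0.1263], 'tool_rot': [[0.7506, 0.6607, 0.0009], [0.6607, -0.7506, -0.0004], [0.0004, 0.0009, -1.0]], 'q': [-34.0558, 29.0443, 80.7698, 0.0123, 70.1292, 14.5846], 'ft_force': [-0.5965, 1.4749, 4.3014], 'wrist_torque': [0.1632, 0.1595, -0.1139], 'grip_width': 0.0598, 'gripper_force': 55.2603}
```

Request:
{"name": "drive_tool", "arguments": {"series": [[[0,0,0],4,0.05],[[0,0,0],8,0.05],[[0,0,0],12,0.05],[[0,0,0],16,0.05],[[0,0,0],20,0.05],[[0,0,0],23,0.05],[[0,0,0],25,0.05],[[0,0,0],27,0.05],[[0,0,0],28.5,0.05],[[0,0,0],30,0.05],[[0,0,0.0005],30,0.05],[[0,0,0.001],30,0.05],[[0,0,0.001],30,0.05]]}}

```text
time_s: 23.05
position: [0.5263, -0.214, 0.1247]
tool_rot: [[0.98, 0.197, -0.0], [0.197, -0.98, 0.0], [-0.0, -0.0, -1.0]]
ft_force: [-0.8, -0.0, -2.8]
grip_width: 0.0596
gripper_force: 54.9
```

```bash
python3 -c "
from h import *
st()"
```

```text
{'time_s': 23.05, 'position': [0.5263, -0.214, 0.1247], 'tool_rot': [[0.9805, 0.1966, -0.0002], [0.1966, -0.9805, 0.0001], [-0.0002, -0.0001, -1.0]], 'q': [-34.0628, 29.1527, 80.8888, -0.0029, 69.973, 44.6022], 'ft_force': [-0.7649, -0.0398, -2.8029], 'wrist_torque': [-0.0041, 0.0694, 0.0061], 'grip_width': 0.0596, 'gripper_force': 54.883}
```

The contact force is gone, so the lugs are over the pockets. I'll sink the last 4 mm.

Request:
{"name": "drive_tool", "arguments": {"series": [[[0,0,0.0005],0,0.05],[[0,0,0.001],0,0.05],[[0,0,0.0015],0,0.05],[[0,0,0.002],0,0.05],[[0,0,0.0024],0,0.05],[[0,0,0.0024],0,0.05]]}}

```text
time_s: 23.65
position: [0.5263, -0.214, 0.1224]
tool_rot: [[0.981, 0.196, 0.0], [0.196, -0.981, 0.0], [0.0, -0.0, -1.0]]
ft_force: [-0.2, 1.0, -2.1]
grip_width: 0.0594
gripper_force: 54.8
```

Request:
{"name": "drive_tool", "arguments": {"series": [[[0,0,0.0005],0,0.05],[[0,0,0.001],0,0.05],[[0,0,0.001],0,0.05]]}}

```text
time_s: 23.95
position: [0.5264, -0.214, 0.1224]
tool_rot: [[0.981, 0.196, 0.001], [0.196, -0.981, -0.0], [0.001, 0.001, -1.0]]
ft_force: [-2.1, 1.5, 6.2]
grip_width: 0.0595
gripper_force: 55.8
```

It sank exactly 4 mm and met the rim. Let go and rise.

Request:
{"name": "drive_tool", "arguments": {"series": [[[0,0,-0.001],0,0.0595],[[0,0,-0.001],0,0.0605],[[0,0,-0.001],0,0.063],[[0,0,-0.001],0,0.07],[[0,0,-0.001],0,0.08],[[0,0,-0.001],0,0.08],[[0,0,-0.01],0,0.08],[[0,0,-0.04],0,0.08],[[0,0,-0.08],0,0.08],[[0,0,-0.12],0,0.08],[[0,0,-0.13],0,0.08],[[0,0,-0.13],0,0.08]]}}

```text
time_s: 25.15
position: [0.5267, -0.2142, 0.2533]
tool_rot: [[0.981, 0.196, 0.003], [0.196, -0.981, -0.002], [0.003, 0.003, -1.0]]
ft_force: [0.3, 0.1, -0.6]
grip_width: 0.0801
gripper_force: 0.0
```

```bash
python3 - <<'E'
from h import *
o=st(); P=np.array(o['position'])
c=cam('wrist'); w=cloud(c); p=w.reshape(-1,3)
m=(np.hypot(p[:,0]-.526,p[:,1]+.213)<.045)&(p[:,2]>.155)&(p[:,2]<.185); q=p[m]
A=np.c_[q[:,:2],np.ones(len(q))]; print(m.sum(),np.percentile(q[:,2],[5,50,95]),np.linalg.lstsq(A,q[:,2],rcond=None)[0][:2],cv2.minAreaRect(q[q[:,2]>.164][:,:2].astype(np.float32)*1000))
c2=cam('scene'); a=cv2.resize(c2[0][125:215,150:250],(500,450),interpolation=cv2.INTER_CUBIC); save('s6.png',a)
E
```

```text
{'time_s': 25.15, 'position': [0.5267, -0.2142, 0.2533], 'tool_rot': [[0.9806, 0.1959, 0.0032], [0.1959, -0.9806, -0.0021], [0.0027, 0.0027, -1.0]], 'q': [-34.0588, 22.796, 69.083, 0.0009, 87.9037, 44.643], 'ft_force': [0.2832, 0.0737, -0.648], 'wrist_torque': [-0.0051, -0.009, -0.0107], 'grip_width': 0.0801, 'gripper_force': 0.0}
3727 [0.16555659 0.1674552  0.16858012] [-0.02732856 -0.00626253] ((525.1661987304688, -213.4930419921875), (60.4929313659668, 60.69496154785156), 11.366754531860352)
```

View pics/s6.png

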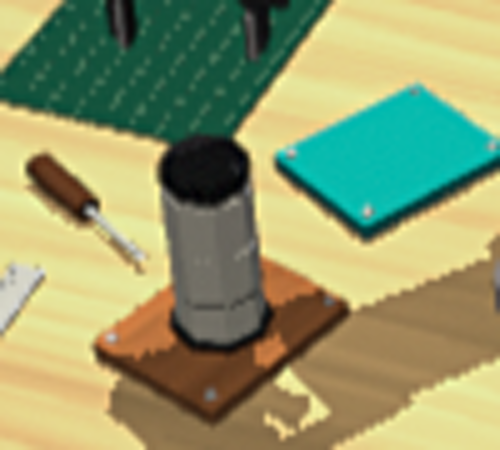

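The picture shows the jar flush on the tower, with its lid at (205,170) and a closed seam at about (220,305). The lid top measures 0.1675 m against 0.168 m expected, and the gripper is clear. I'm handing it in.

```bash
python3 -c "
from rig import env
print(env.close_job())"
```

```text
the job is handed in; nothing more can be done
None
```

The rivet jar was stood up on the bench and released, then regrasped, passed through the tower's notches, twisted 90° clockwise until it dropped the last 4 mm flush on the rim, and let go; I handed the job in at about 25 s.

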